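# Put the V-nail cartridge away in the push-to-open drawer

## Task

Press the front of the wider hardware drawer so that its touch latch lets go and it springs open, lay the V-nail cartridge from the counter flat in the drawer's larger, empty compartment (set it down, don't drop it), then ease the drawer shut and press it until it latches and stays shut. Press by feel, never with more than about 15 N and without slamming it, and leave the other drawer and the things on the counter as they are.

Things in the scene. Friction and masses are not known exactly. Their poses are not given: they have to be found in the camera images.
- wide_drawer (a joint): How far the wide drawer is out, m: shut and latched -0.001 to 0.002, fully out 0.090. Negative is over-travel: the front can be pressed in past shut against its spring until the latch bottoms; where that is depends on the latch's hidden set-screw and is from -0.006 to -0.014. Spring force on the front with friction: 5 to 8 N near shut, 3 to 6 N out; at the bottom it rises steeply.
- wide_drawer_front (a point): Middle of the top edge of the outer face of the wide drawer's plain plywood front; moves with it. x points into the cabinet (the way to press), y left seen from the robot, z up. Front 210 mm wide, 15 mm thick, from 3 to 63 mm above the counter; the fixed cabinet behind (16 mm gap when shut) is as wide, 200 mm deep, 60 mm high. Wider of two drawer units; either may be on the left.
- wide_drawer_in (a point): On the floor of the larger, empty compartment, mid-width, 60 mm behind the front's outer face, 15 mm above the counter; moves with the drawer; axes as the front's. Compartment: y -58 to 58 mm, x -45 to 85 mm; with the drawer fully out, x -45 to 61 mm is open above. Above the floor: front 48 mm, side wall 31, divider (-y side) 20, underside of the cabinet's top 35.
- cartridge_mid (a point): Centre (half-way up) of the V-nail cartridge: a black plastic channel with a row of steel nails in it, a block 76 mm long (x), 24 mm wide (y), 22 mm high (z), about 90 g, lying on the counter to the left or right of the drawer units, 11 mm above the counter. Grip it across its 24 mm width.
- ring_tin_mid (a point): Centre of the small round aluminium tin, 42 mm across and 24 mm high, lying loose in the wide drawer's smaller compartment (-y side of the divider). It stays there.
- narrow_drawer (a joint): How far the drawer of the narrower unit (130 mm wide, otherwise the same make) is out, in m; shut at -0.001 to 0.002. It is to stay shut.
- narrow_drawer_front (a point): Middle of the top edge of the outer face of the narrow drawer's front (130 mm wide, 60 mm high).
- tape_measure: Black and aluminium pocket tape measure, 62 x 34 mm, 64 mm high, standing on the counter on the other side from the cartridge; origin under its centre. Leave it.
- tape_roll: Roll of paper tape, 84 mm across, 24 mm high, lying on top of the narrow unit, towards the back; origin under its centre. Leave it.
- corner_oak: Oak frame-corner sample, an L with two 90 mm legs, 24 mm high, on the counter at the left. Leave it.
- corner_white: White frame-corner sample, an L with two 90 mm legs, 24 mm high, on the counter at the right. Leave it.
- corner_black: Black frame-corner sample, an L with two 80 mm legs, 24 mm high, lying on top of the wide unit, towards the back. Leave it.
- wide_drawer_press (a point): Where to press: on the outer face of the front, 25 mm below its top edge, mid-width. The touch latch is push-push: pressed in until it bottoms, then let go, the drawer springs out by itself within 2 s. Pushed back in until it bottoms and let go, it comes back those few mm and is latched. Over 1.5 mm short of the bottom a press changes nothing; one more full press opens it again.
Mind the look-alikes: they are no part of the job. What is shaped like the part that bears cartridge_mid but purple is not meant.

How it is judged:
By the outcome, as a careful person would: the job done as asked, in the order asked, and still so for the second after the job is handed in, with the robot touching nothing.
It also fails if it takes over 72 s, if anything falls off the work surface, if the arm or the gripper's body presses on something with over 40 N, if the wrist force passes 120 N, or if a joint passes its speed limit or range.

## Robot

A 6-joint arm with a two-finger parallel gripper is mounted at the origin on the work surface. World frame = base frame: x ahead of the robot, y to its left, z up, the work surface at z = 0. Lengths are in m, angles in rad, forces in N, time in s.
With the tool pointing down it reaches from about 0.25 to 0.775 m from the base axis. Payload 4 kg.
Tool frame: the origin (TCP) lies between the finger pads; the fingertips stand ctrl.tcp_to_tips ahead of it and the grasp point (between the pads) lies 8 mm behind it (ctrl.tcp_to_tips is the distance from the TCP to the fingertips, in m); z points along the fingers, y is the line along which they close (so a half turn about z gives the same grasp; the last joint's range is limited). The gripper opens to 85 mm and grips with 20 to 120 N. Pads are 22 mm wide; open, the fingers measure 114 mm over their backs; the gripper's body (76 mm by 85 mm) begins 54 mm behind the grasp point. The pads swing forward as they close: fully open they stand 13 mm farther back than shut.
Start: joints at [-1.325, 0.087, 1.371, -0, 1.684, -0.103], TCP at [0.188, -0.517, 0.214] pointing down, gripper open.
Joint ranges: [-3.1, 3.1], [-0.76, 2.03], [0.27, 2.55], [-1.08, 4.22], [0.17, 2.65], [-2.57, 2.57]. Speed limits (rad/s): [2.79, 2.79, 3.14, 3.14, 3.14, 3.14].

## Interface

Orientations are given as a rotation vector (axis times angle).
In Python, from cell import ctrl gives the robot as it stands.
- The arm moves only by the tool apply_moves, never from a script. Its argument "motion" is a list of rows, each a list of 5 numbers: the opening, from 0 (shut) to 1 (fully open), then the shift along the tool's x, y, z in cm, then the turn about the tool's z in rad. In form: [[hand, x, y, z, turn], ...]. A call has 1 to 8 rows; each row shifts and turns the commanded pose from where the row before left it, along the tool's axes as they then stand; what a row does not reach is not made up. A row lasts 1/8 s, in which the tool goes at most 62.5 mm and 10.7 degrees, less where a joint would pass 70% of its speed; a pose out of reach is approached as far as the arm can. A call with a gripper value outside its range is refused whole. The fingers move at their own pace and stop on an object; "force" is the grip in N (left out, the last holds). Time passes only in rows, so rows that do not move let the fingers close. It gives the time, the measured TCP pose, the force, the opening and the grip force at its end, in the units of the state.
- ctrl.observe(): the state, without advancing time (a new reading comes with each control period).
- ctrl.capture(name): name is "scene" or "top" or "wrist"; returns a dict with "img" (400x640x3 uint8, blue, green, red), "range_z" (400x640 float32, m along the optical axis (not along the pixel's ray), 0 where there is no reading), "K" (3x3 intrinsics, pixels), "camera_from_world" (4x4, takes a point from world to camera coordinates); the wrist camera has in their place "tool_from_camera" (4x4, takes a point from camera to tool coordinates, whose origin is the TCP and whose axes are the flange's). Camera axes: x right, y down, z forward; pixel columns grow to the right and rows downward; lengths in m; the calibration is good to about 2 mm. A picture is of the moment at which its call begins: read the wrist's pose just before it.
- ctrl.close_job(): hands the job in; it is judged then, once.
The state is a dict: "clock": time; "q": joint angles; "dq": joint speeds; "tau": joint torques, N m; "eef_pos": TCP position; "tcp_rot": TCP orientation; "wrist_force": force on the tool from outside, world axes, zero at the start; "torque": the same for the moment, N m; "gripper_width": finger opening in m; "finger_force": force on a finger pad.
Only numpy, scipy, OpenCV 4.12 (cv2) and the standard library are available. Lean on these libraries where they do the work, as an engineer would, in place of code of your own. Each camera call takes 0.05 s, during which the arm holds its last target. There are 200 camera calls.

## Working session

There is one attempt and no reset: what is moved stays moved. The work goes in short steps, Python scripts to look and compute and a tool call to move; the robot and the scene stay as the last step left them, time stands still between calls to the robot, and variables do not carry over. Pictures are saved under pics/ and viewed, at most 10 in all, crops included, and the job is handed in when it is done.

Besides the shell and the picture viewer there is one more tool, called after "Emit:" as name(argument=value, ...) on one line, values as JSON. apply_moves: Moves the arm, as the interface text tells. Its arguments: {"type":"object","properties":{"motion":{"type":"array","items":{"type":"array","items":{"type":"number"}}},"force":{"type":"number"}},"required":["motion"]}

```bash
mkdir -p pics; ls
python3 - <<'E'
from cell import ctrl
import cv2,numpy as np
s=ctrl.observe();print(s,ctrl.tcp_to_tips)
for n in("scene","top"):
    c=ctrl.capture(n);cv2.imwrite(f"pics/{n}0.png",c["img"]);np.savez(f"{n}0.npz",**c)
    print(n,c["K"].tolist(),np.round(c["camera_from_world"],3).tolist())
E
```

```text
pics
{'clock': 0.0, 'q': array([-1.32507264e+00,  8.80033633e-02,  1.37233795e+00, -8.24195243e-06,
        1.68357846e+00, -1.03083732e-01]), 'dq': array([0.00162143, 0.00166085, 0.00186315, 0.00133607, 0.00193368,
       0.00055295]), 'tau': array([-2.41705247e-04, -3.51867557e+01, -3.13275862e+01, -1.47941437e-04,
        1.07910062e-02, -1.63083337e-05]), 'eef_pos': array([ 0.18784287, -0.51633649,  0.21277028]), 'tcp_rot': array([-3.09165009e+00, -5.44727967e-01,  2.73115951e-04]), 'wrist_force': array([-0.02478715, -0.02467656,  0.66124778]), 'torque': array([0.00366619, 0.02930056, 0.00190644]), 'finger_force': 0.0, 'gripper_width': 0.08546553005942789} 0.011
scene [[480.97548287657634, 0.0, 312.9316694893894], [0.0, 480.97548287657634, 194.33958344349642], [0.0, 0.0, 1.0]] [[-0.597, 0.802, 0.015, 0.317], [0.657, 0.499, -0.565, -0.33], [-0.461, -0.327, -0.825, 1.491], [0.0, 0.0, 0.0, 1.0]]
top [[446.2869362054541, 0.0, 317.1291089860582], [0.0, 446.2869362054541, 196.90499140643288], [0.0, 0.0, 1.0]] [[0.026, -1.0, 0.011, -0.021], [-0.99, -0.027, -0.138, 0.577], [0.139, -0.008, -0.99, 1.029], [0.0, 0.0, 0.0, 1.0]]
```

View pics/top0.png

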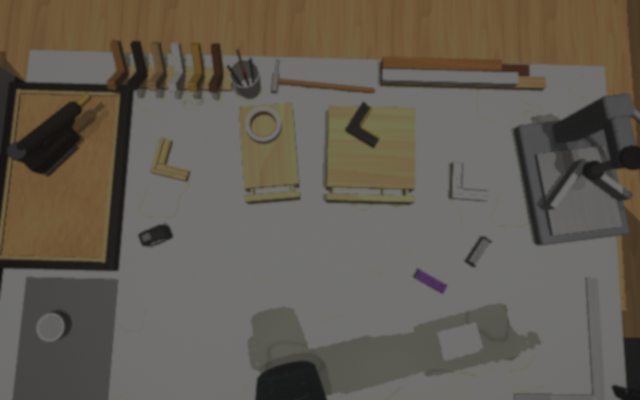

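View pics/scene0.png

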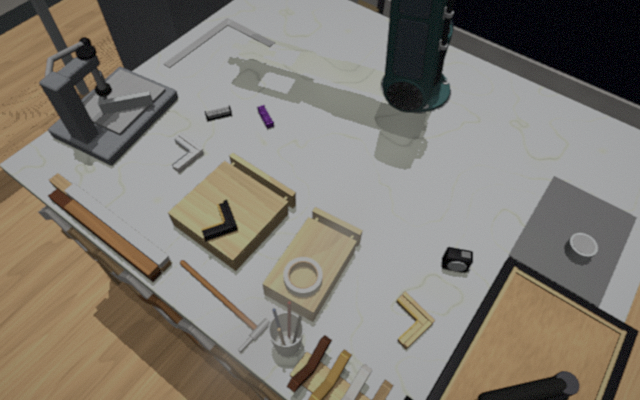

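Top view: the wide unit is at (370,150) with its front at about (370,197), and the narrow unit is at (270,150). There are two cartridge shapes: the black one with the steel row at (479,251), and a purple one at (430,281). The black one fits the description and the purple one is the decoy. I'll confirm with a crop and measure.

```bash
cat > h.py <<'E'
import numpy as np,cv2
def ray(c,uv,z):
    "pixels -> world on plane z"
    T=np.linalg.inv(c["camera_from_world"]);uv=np.atleast_2d(uv).astype(float)
    d=np.c_[uv,np.ones(len(uv))]@np.linalg.inv(c["K"]).T@T[:3,:3].T
    o=T[:3,3];return o+d*((z-o[2])/d[:,2])[:,None]
def cloud(c,T=None):
    T=np.linalg.inv(c["camera_from_world"]) if T is None else T
    v,u=np.mgrid[:400,:640];z=c["range_z"]
    p=np.stack([(u-c["K"][0,2])*z/c["K"][0,0],(v-c["K"][1,2])*z/c["K"][1,1],z],-1)
    return p@T[:3,:3].T+T[:3,3]
E
python3 - <<'E'
from h import *
c=dict(np.load("top0.npz"));im=c["img"]
P=cloud(c)
# wide front: points near z=.063
r=np.zeros((400,640),bool);r[188:206,318:422]=1
m=r&(P[...,2]>.05)&(P[...,2]<.075)
v,u=np.nonzero(m)
print("z med",np.median(P[m][:,2]),len(v))
# front bar pixels: rows per column
n=cv2.connectedComponentsWithStats(m.astype(np.uint8));print(n[2],n[3])
hsv=cv2.cvtColor(im,cv2.COLOR_BGR2HSV)
w=((hsv[...,1]>60)&r).astype(np.uint8);w[:193]=0
cn=max(cv2.findContours(w,0,1)[0],key=cv2.contourArea);rc=cv2.minAreaRect(cn);b=cv2.boxPoints(rc);print("front box",rc,b.round(1).tolist())
print(ray(c,b,.063).round(4).tolist())
# cartridge
g=im.max(2).astype(int);print("bg",im[270,480],im[251,479])
d=np.zeros((400,640),np.uint8);sub=P[...,2]>.010;d[225:275,455:505]=sub[225:275,455:505]
cn=max(cv2.findContours(d,0,1)[0],key=cv2.contourArea);rc=cv2.minAreaRect(cn);b=cv2.boxPoints(rc);print("cart",rc)
q=ray(c,b,.02);print(q.round(4).tolist(),q.mean(0))
cr=cv2.resize(im[220:310,400:510],None,fx=6,fy=6,interpolation=cv2.INTER_CUBIC);cv2.imwrite("pics/crop.png",cv2.convertScaleAbs(cr,alpha=1.6))
E
```

```text
z med 0.06236615742373319 640
[[     0      0    640    400 255360]
 [   389    188     27      1     27]
 [   327    193     89      9    613]] [[319.36786889 199.50684524]
 [402.         188.        ]
 [370.908646   197.15497553]]
front box ((370.0, 198.0), (10.0, 88.0), 90.0) [[326.0, 193.0], [414.0, 193.0], [414.0, 203.0], [326.0, 203.0]]
[[0.5843, -0.026, 0.063], [0.5899, -0.2331, 0.063], [0.5662, -0.233, 0.063], [0.5606, -0.0265, 0.063]]
bg [111 112 112] [83 85 86]
cart ((478.5106201171875, 250.4844970703125), (11.679848670959473, 31.396635055541992), 34.2868766784668)
[[0.4366, -0.3647, 0.02], [0.5, -0.409, 0.02], [0.4847, -0.432, 0.02], [0.4216, -0.3876, 0.02]] [ 0.46073572 -0.39830628  0.02      ]
```

View pics/crop.png

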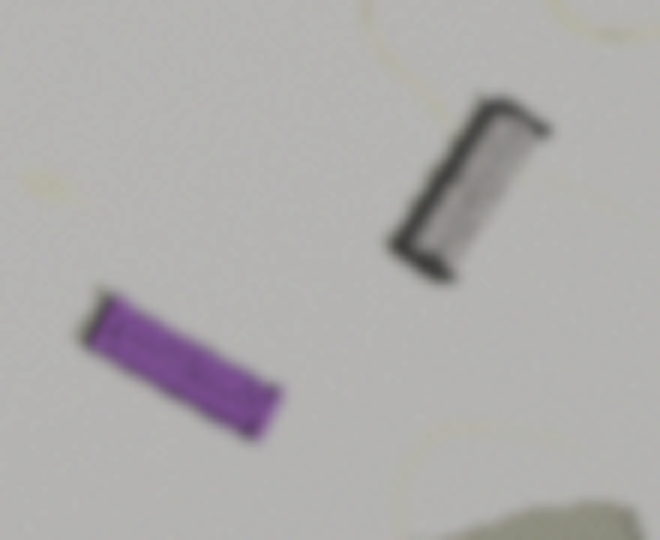

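The crop confirms it: upper right, (475,185) in the crop, is the black channel with the steel nail row, so that is the target. The purple one at (185,365) is left alone. Now I'll approach the wide front with the fingers shut.

Emit:
apply_moves(motion=[[0,0,0,0,0.16],[0,0,0,0,0.16],[0,4,-4.7,0,0],[0,4,-4.7,0,0],[0,4,-4.7,0,0],[0,4,-4.7,0,0],[0,4,-4.7,0,0],[0,4,-4.7,0,0]], force=40)

```text
clock: 1.1
eef_pos: [0.4205, -0.2263, 0.2136]
tcp_rot: [-3.141, -0.045, 0.0]
wrist_force: [0.3, -0.2, -0.1]
gripper_width: 0.0004
finger_force: 0.0
```

Emit:
apply_moves(motion=[[0,3.5,-4.7,0,0],[0,3.5,-4.7,0,0],[0,0,0,0,0],[0,0,0,0,0]])

```text
clock: 1.6
eef_pos: [0.4866, -0.1322, 0.2134]
tcp_rot: [3.141, 0.046, -0.002]
wrist_force: [-0.1, -0.6, -0.0]
gripper_width: 0.0002
finger_force: 0.0
```

Run:
```python
from cell import ctrl
from h import *
from scipy.spatial.transform import Rotation as R
s=ctrl.observe();c=ctrl.capture("wrist");np.savez("w1.npz",**c);cv2.imwrite("pics/w1.png",c["img"])
print({k:np.round(s[k],4).tolist() for k in("clock","eef_pos","tcp_rot","wrist_force","gripper_width","q")})
T=np.eye(4);T[:3,:3]=R.from_rotvec(s["tcp_rot"]).as_matrix();T[:3,3]=s["eef_pos"];print(T.round(3))
P=cloud(c,T@c["tool_from_camera"])
m=(P[...,2]>.055)&(P[...,2]<.075)&(c["range_z"]>0)&(P[...,0]>.53)&(P[...,0]<.64)&(abs(P[...,1]+.13)<.12)
q=P[m];print(len(q),q.min(0),q.max(0))
pts=[]
for y in np.arange(-.22,-.04,.01):
    k=q[abs(q[:,1]-y)<.005]
    if len(k)>5: pts.append((y,np.percentile(k[:,0],1)))
print(np.round(pts,4).tolist()); print(np.polyfit(*np.array(pts).T,1) if len(pts)>2 else 0)
```

```text
{'clock': 1.6, 'eef_pos': [0.4866, -0.1322, 0.2134], 'tcp_rot': [3.1409, 0.0461, -0.0023], 'wrist_force': [-0.0851, -0.6161, -0.0204], 'gripper_width': 0.0002, 'q': [-0.3772, -0.0139, 1.4763, -0.0009, 1.6805, 1.1642]}
[[ 1.     0.029 -0.001  0.487]
 [ 0.029 -1.    -0.    -0.132]
 [-0.001  0.    -1.     0.213]
 [ 0.     0.     0.     1.   ]]
15237 [ 0.56920692 -0.23601392  0.05504287] [ 0.63999337 -0.02570052  0.06537358]
[[-0.22, 0.5695], [-0.21, 0.57], [-0.2, 0.5699], [-0.19, 0.5696], [-0.18, 0.5701], [-0.17, 0.5699], [-0.16, 0.5696], [-0.15, 0.5702], [-0.14, 0.5699], [-0.13, 0.5697], [-0.12, 0.5702], [-0.11, 0.57], [-0.1, 0.5704], [-0.09, 0.5703], [-0.08, 0.57], [-0.07, 0.5705], [-0.06, 0.5703], [-0.05, 0.57]]
[0.00326151 0.57044569]
```

Face at x≈0.570, mid-width y≈-0.131, yaw≈0.

Emit:
apply_moves(motion=[[0,0,0,5.8,0.03],[0,0,0,5.8,0],[0,1,0,5.9,0],[0,1.5,0,0,0],[0,1,0,0,0],[0,0.5,0,0,0],[0,0.3,0,0,0],[0,0,0,0,0]])

```text
clock: 2.65
eef_pos: [0.5309, -0.1324, 0.0403]
tcp_rot: [3.141, -0.002, 0.003]
wrist_force: [0.1, -0.1, 0.3]
gripper_width: -0.0
finger_force: 0.0
```

Emit:
apply_moves(motion=[[0,1,0,0.2,0],[0,0.8,0,0,0],[0,0.4,0,0,0],[0,0.2,0,0,0],[0,0.2,0,0,0],[0,0.2,0,0,0],[0,0,0,0,0]])

```text
clock: 3.52
eef_pos: [0.5576, -0.1322, 0.0369]
tcp_rot: [-3.142, 0.002, 0.002]
wrist_force: [-1.7, -0.4, 0.3]
gripper_width: 0.0001
finger_force: 0.8
```

Emit:
apply_moves(motion=[[0,0.1,0,0,0],[0,0.1,0,0,0],[0,0.1,0,0,0],[0,0,0,0,0]])

```text
clock: 4.03
eef_pos: [0.5595, -0.1322, 0.0369]
tcp_rot: [-3.141, 0.002, 0.005]
wrist_force: [-5.3, 0.7, 2.6]
gripper_width: 0.0002
finger_force: 2.8
```

Emit:
apply_moves(motion=[[0,0.1,0,0,0],[0,0.1,0,0,0],[0,0,0,0,0]])

```text
clock: 4.4
eef_pos: [0.5615, -0.1322, 0.037]
tcp_rot: [-3.141, 0.002, 0.005]
wrist_force: [-5.3, -0.5, 3.9]
gripper_width: 0.0002
finger_force: 2.8
```

Emit:
apply_moves(motion=[[0,0.1,0,0,0],[0,0.1,0,0,0],[0,0,0,0,0]])

```text
clock: 4.78
eef_pos: [0.5635, -0.1322, 0.0369]
tcp_rot: [-3.141, 0.002, 0.005]
wrist_force: [-6.5, -0.7, 3.9]
gripper_width: 0.0003
finger_force: 2.9
```

Emit:
apply_moves(motion=[[0,0.1,0,0,0],[0,0,0,0,0]])

```text
clock: 5.03
eef_pos: [0.5645, -0.1322, 0.0369]
tcp_rot: [-3.141, 0.002, 0.006]
wrist_force: [-4.9, 0.6, 3.0]
gripper_width: -0.0
finger_force: 2.9
```

Emit:
apply_moves(motion=[[0,0.1,0,0,0],[0,0,0,0,0]])

```text
clock: 5.28
eef_pos: [0.5654, -0.1322, 0.0369]
tcp_rot: [-3.141, 0.002, 0.006]
wrist_force: [-5.4, 0.4, 2.5]
gripper_width: 0.0001
finger_force: 2.9
```

Emit:
apply_moves(motion=[[0,0.1,0,0,0],[0,0,0,0,0]])

```text
clock: 5.52
eef_pos: [0.5664, -0.1322, 0.0369]
tcp_rot: [-3.141, 0.002, 0.006]
wrist_force: [-5.0, 0.0, 4.2]
gripper_width: -0.0002
finger_force: 2.9
```

Emit:
apply_moves(motion=[[0,0.1,0,0,0],[0,0,0,0,0]])

```text
clock: 5.78
eef_pos: [0.5674, -0.1323, 0.0369]
tcp_rot: [-3.141, 0.002, 0.006]
wrist_force: [-5.4, 0.3, 2.2]
gripper_width: 0.0008
finger_force: 2.9
```

Emit:
apply_moves(motion=[[0,0.1,0,0,0],[0,0,0,0,0]])

```text
clock: 6.02
eef_pos: [0.5684, -0.1322, 0.037]
tcp_rot: [-3.142, 0.002, 0.006]
wrist_force: [-5.9, 0.4, 3.3]
gripper_width: 0.0002
finger_force: 3.0
```

Emit:
apply_moves(motion=[[0,0.05,0,0,0],[0,0,0,0,0]])

```text
clock: 6.28
eef_pos: [0.5689, -0.1322, 0.0369]
tcp_rot: [-3.141, 0.002, 0.006]
wrist_force: [-6.4, -0.3, 3.4]
gripper_width: -0.0
finger_force: 3.0
```

Emit:
apply_moves(motion=[[0,0.05,0,0,0],[0,0,0,0,0]])

```text
clock: 6.52
eef_pos: [0.5694, -0.1322, 0.0369]
tcp_rot: [-3.141, 0.002, 0.006]
wrist_force: [-5.6, -0.6, 3.8]
gripper_width: -0.0002
finger_force: 3.0
```

Emit:
apply_moves(motion=[[0,0.05,0,0,0],[0,0,0,0,0]])

```text
clock: 6.78
eef_pos: [0.5699, -0.1322, 0.0369]
tcp_rot: [-3.141, 0.002, 0.006]
wrist_force: [-7.0, -0.0, 3.4]
gripper_width: -0.0002
finger_force: 3.0
```

Emit:
apply_moves(motion=[[0,0.05,0,0,0],[0,0,0,0,0]])

```text
clock: 7.02
eef_pos: [0.5703, -0.1323, 0.0369]
tcp_rot: [-3.141, 0.002, 0.006]
wrist_force: [-6.6, 0.2, 3.9]
gripper_width: -0.0
finger_force: 3.0
```

Emit:
apply_moves(motion=[[0,0.05,0,0,0],[0,0,0,0,0]])

```text
clock: 7.28
eef_pos: [0.5707, -0.1322, 0.0369]
tcp_rot: [-3.141, 0.002, 0.006]
wrist_force: [-6.4, 1.1, 3.9]
gripper_width: -0.0003
finger_force: 3.2
```

Emit:
apply_moves(motion=[[0,0.05,0,0,0],[0,0,0,0,0]])

```text
clock: 7.52
eef_pos: [0.5708, -0.1322, 0.0369]
tcp_rot: [-3.141, 0.002, 0.008]
wrist_force: [-7.3, 0.1, 3.9]
gripper_width: 0.0001
finger_force: 3.8
```

Emit:
apply_moves(motion=[[0,0.05,0,0,0],[0,0,0,0,0]])

```text
clock: 7.78
eef_pos: [0.5708, -0.1323, 0.0369]
tcp_rot: [-3.141, 0.002, 0.01]
wrist_force: [-8.6, -0.9, 5.4]
gripper_width: -0.0
finger_force: 4.4
```

It has stopped at x=0.5708 and the force is climbing, so this is the bottom. Letting go and backing off.

Emit:
apply_moves(motion=[[0,-3,0,0,0],[0,-5,0,0,0],[0,-5,0,0,0],[0,0,0,-4,0],[0,-1,0,-6,0],[0.5,0,0,-6,0],[1,0,0,-3,0],[1,0,0,0,0]])

```text
clock: 8.78
eef_pos: [0.4355, -0.1328, 0.2307]
tcp_rot: [3.138, -0.002, 0.013]
wrist_force: [-0.6, 0.2, -0.2]
gripper_width: 0.0545
finger_force: 0.0
```

Emit:
apply_moves(motion=[[1,0,4.5,0,0.15],[1,0,4.5,0,0.15],[1,0,4.5,0,0.15],[1,0,4.5,0,0.15],[1,0,0,0,0],[1,0,0,0,0]])

```text
clock: 9.52
eef_pos: [0.3936, -0.3044, 0.2255]
tcp_rot: [-2.999, 0.929, 0.003]
wrist_force: [-0.3, -0.3, 0.7]
gripper_width: 0.0858
finger_force: 0.0
```

```bash
cat >> h.py <<'E'
from scipy.spatial.transform import Rotation as R
def wrist(ctrl,n):
    s=ctrl.observe();c=ctrl.capture("wrist");cv2.imwrite(f"pics/{n}.png",c["img"])
    T=np.eye(4);T[:3,:3]=R.from_rotvec(s["tcp_rot"]).as_matrix();T[:3,3]=s["eef_pos"]
    print({k:np.round(s[k],4).tolist() for k in("clock","eef_pos","wrist_force","gripper_width")},"yaw",round(np.arctan2(T[1,0],T[0,0]),4))
    W=T@c["tool_from_camera"];c["camera_from_world"]=np.linalg.inv(W);np.savez(n+".npz",**c)
    return c,cloud(c,W)
E
python3 - <<'E'
from cell import ctrl
from h import *
c,P=wrist(ctrl,"w2")
t=ctrl.capture("top");np.savez("top1.npz",**t)
Q=cloud(t)
for n,cc,p in(("wrist",c,P),("top",t,Q)):
    m=(p[...,2]>.012)&(p[...,2]<.035)&(abs(p[...,0]-.46)<.07)&(abs(p[...,1]+.398)<.07)
    cn=cv2.findContours(m.astype(np.uint8),0,1)[0]
    if not cn: continue
    k=max(cn,key=cv2.contourArea).reshape(-1,2);q=p[k[:,1],k[:,0]]
    rc=cv2.minAreaRect((q[:,:2]*1000).astype(np.float32));print(n,len(k),rc,np.median(p[m][:,2]))
m=(Q[...,2]>.055)&(Q[...,2]<.075)&(Q[...,0]<.60)&(Q[...,0]>.4)&(Q[...,1]<-.03)&(Q[...,1]>-.24)
print("front",Q[m].min(0),np.percentile(Q[m][:,0],[2,10,50]))
cv2.imwrite("pics/top1.png",t["img"])
b=np.hstack([cv2.resize(t["img"][140:300,310:520],(525,400)),cv2.resize(c["img"],(275,172)).copy() if 0 else cv2.copyMakeBorder(cv2.resize(c["img"],(275,172)),0,228,0,0,0)])
cv2.imwrite("pics/b1.png",cv2.convertScaleAbs(b,alpha=1.5))
E
```

```text
{'clock': 9.525, 'eef_pos': [0.3936, -0.3044, 0.2255], 'wrist_force': [-0.2904, -0.2846, 0.7029], 'gripper_width': 0.0858} yaw -0.6006
wrist 241 ((458.8001708984375, -399.2574157714844), (24.060958862304688, 75.61665344238281), 55.8338737487793) 0.020528308822932606
top 69 ((463.6142272949219, -402.18121337890625), (23.941041946411133, 67.54659271240234), 56.77973556518555) 0.019803849467604495
front [ 0.48095724 -0.23540294  0.05527904] [0.48130315 0.48226752 0.48854148]
```

View pics/b1.png

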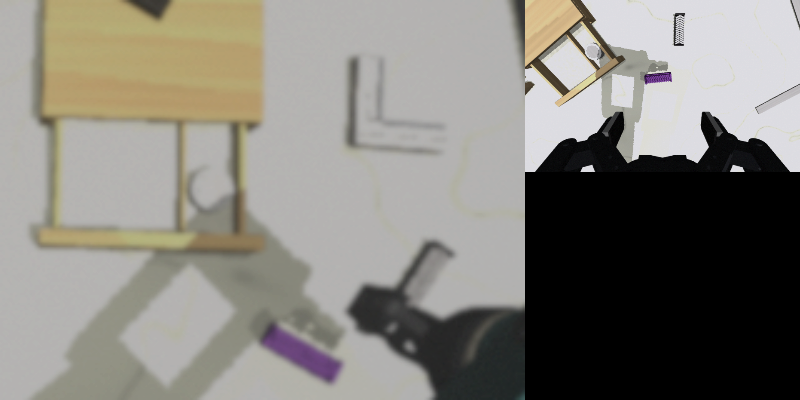

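Picture: the drawer is out (front at x≈0.480), the larger empty compartment is on the left and the tin on the right at (205,190). The cartridge, seen from the wrist, is 24×76 mm at (0.459,-0.399), yaw -0.60. Both sizes match. Now the grasp.

Emit:
apply_moves(motion=[[0.7,3.6,1.4,3,0],[0.7,3.6,1.4,4,0],[0.7,3.5,1.4,4,0],[0.7,0,0,4,0],[0.7,0,0,3,0],[0.7,0,0,2,0],[0.7,0,0,0,0],[0.7,0,0,0,0]])

```text
clock: 10.62
eef_pos: [0.4592, -0.4, 0.0282]
tcp_rot: [3.001, -0.928, 0.003]
wrist_force: [0.1, -0.9, 0.1]
gripper_width: 0.0596
finger_force: 0.0
```

Emit:
apply_moves(motion=[[0.7,0,0,1,0],[0.7,0,0,0.4,0],[0,0,0,0,0],[0,0,0,0,0],[0,0,0,0,0],[0,0,0,0,0],[0,0,0,0,0]], force=40)

```text
clock: 11.5
eef_pos: [0.4582, -0.4003, 0.0131]
tcp_rot: [3.001, -0.93, 0.0]
wrist_force: [0.8, 0.5, -0.7]
gripper_width: -0.0
finger_force: 0.0
```

Emit:
apply_moves(motion=[[0,0,0,-2,0],[0,0,0,-4,0],[0,0,0,-5,0],[0,0,0,-4,0],[0,0,0,0,0]])

```text
clock: 12.12
eef_pos: [0.4603, -0.4023, 0.1704]
tcp_rot: [2.995, -0.928, 0.017]
wrist_force: [-0.5, 0.8, 0.7]
gripper_width: 0.0002
finger_force: 0.0
```

The grip missed (width 0). Looking again.

Run:
```python
from cell import ctrl
from h import *
c,p=wrist(ctrl,"w3")
m=(p[...,2]>.010)&(p[...,2]<.035)&(abs(p[...,0]-.46)<.12)&(abs(p[...,1]+.398)<.14)&(c["range_z"]>.1)
for k in cv2.findContours(m.astype(np.uint8),0,1)[0]:
    if len(k)<30: continue
    k=k.reshape(-1,2);q=p[k[:,1],k[:,0]]
    print(k.mean(0),cv2.minAreaRect((q[:,:2]*1000).astype(np.float32)),np.median(q[:,2]))
```

```text
{'clock': 12.125, 'eef_pos': [0.4603, -0.4023, 0.1704], 'wrist_force': [-0.5419, 0.8147, 0.6572], 'gripper_width': 0.0002} yaw -0.6012
[265.70344828 287.3862069 ] ((389.30120849609375, -276.7736511230469), (52.006385803222656, 22.74860954284668), 60.13395690917969) 0.01841195824548436
[318.46428571 181.55102041] ((458.57122802734375, -399.25628662109375), (23.797285079956055, 76.23479461669922), 55.63301467895508) 0.018388715298928604
[393.3836478   25.64779874] ((540.1904296875, -536.5662231445312), (66.21943664550781, 7.543216228485107), 8.492359161376953) 0.025360804693062122
```

View pics/w3.png

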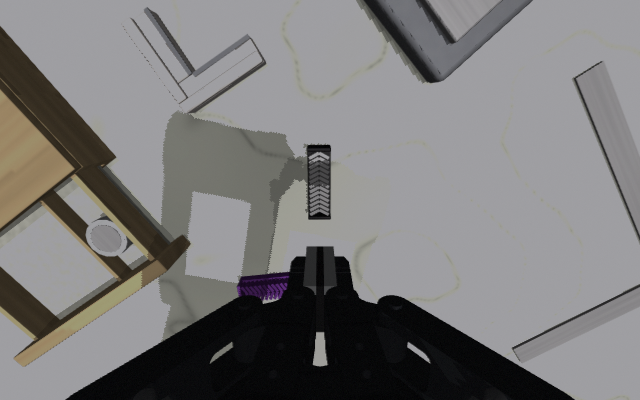

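The cartridge at (318,181) hasn't moved, yet the fingers shut with nothing between them. I'll check where the fingertips really are in the tool frame, from the same picture's depth.

Run:
```python
from cell import ctrl
from h import *
c=dict(np.load("w3.npz"));X=c["tool_from_camera"];print(X.round(3).tolist(),c["K"][0].round(1))
p=cloud(c,X);z=c["range_z"]
for v in range(240,300,6): print(v,z[v,306:336:6].round(3),p[v,312].round(3),p[v,327].round(3))
# project tool-frame axis points
C=np.linalg.inv(X)
for d in(0,.011,.15,.16):
    q=c["K"]@(C[:3,:3]@[0,0,d]+C[:3,3]);print(d,q[:2]/q[2])
s=ctrl.observe();print(s["finger_force"],s["q"])
```

```text
[[-0.001, -0.949, -0.317, 0.082], [1.0, -0.001, -0.0, -0.001], [-0.0, -0.317, 0.949, -0.16], [0.0, 0.0, 0.0, 1.0]] [313.5   0.  319.6]
240 [0.364 0.364 0.363 0.363 0.362] [-0.078 -0.01   0.17 ] [-0.078  0.007  0.17 ]
246 [0.365 0.364 0.364 0.365 0.366] [-0.085 -0.01   0.169] [-0.086  0.007  0.171]
252 [0.148 0.148 0.148 0.148 0.148] [ 0.012 -0.005 -0.027] [ 0.011  0.002 -0.027]
258 [0.143 0.143 0.143 0.142 0.143] [ 0.011 -0.005 -0.032] [ 0.012  0.002 -0.033]
264 [0.138 0.138 0.137 0.137 0.138] [ 0.011 -0.005 -0.038] [ 0.011  0.002 -0.038]
270 [0.133 0.133 0.133 0.133 0.132] [ 0.012 -0.004 -0.043] [ 0.011  0.002 -0.042]
276 [0.129 0.    0.129 0.128 0.129] [ 0.082 -0.001 -0.16 ] [ 0.011  0.002 -0.047]
282 [0.124 0.125 0.124 0.124 0.124] [ 0.011 -0.004 -0.051] [ 0.012  0.002 -0.052]
288 [0.12  0.123 0.122 0.122 0.118] [ 0.01  -0.004 -0.054] [ 0.01   0.002 -0.054]
294 [0.116 0.116 0.123 0.124 0.115] [ 0.012 -0.004 -0.06 ] [ 0.012  0.002 -0.06 ]
0 [321.78199325 247.58995064]
0.011 [321.65931828 239.09526814]
0.15 [320.79937899 179.54838977]
0.16 [320.76408688 177.10457218]
0.0 [-8.11002207e-01  2.27957435e-01  1.30328136e+00 -4.05350397e-05
  1.60343416e+00  1.36095613e+00]
```

The wrist depth puts the shut fingertips about 24 mm behind the TCP, not 11 mm ahead of it. That fits the fingers closing above the 22 mm block. I'll cross-check with the scene camera.

Run:
```python
from cell import ctrl
from h import *
s=ctrl.observe();e=s["eef_pos"];print(e)
for n in("scene","top"):
    c=ctrl.capture(n);p=cloud(c)
    m=(c["range_z"]>0)&(np.hypot(p[...,0]-e[0],p[...,1]-e[1])<.03)&(p[...,2]>.05)
    q=p[m];print(n,len(q),np.sort(q[:,2])[:8].round(3) if len(q) else "")
    if n=="scene":
        v,u=np.nonzero(m);cr=c["img"][max(v.min()-60,0):v.max()+60,max(u.min()-80,0):u.max()+80]
        cv2.imwrite("pics/s2.png",cv2.resize(cr,None,fx=3,fy=3)[:600,:800]);print(u.min(),u.max(),v.min(),v.max())
        for z in(e[2]-.011,e[2],e[2]+.024):
            w=c["camera_from_world"]@[e[0],e[1],z,1];w=c["K"]@w[:3];print(z,w[:2]/w[2])
```

```text
[ 0.45926502 -0.40125141  0.16703705]
scene 253 [0.185 0.187 0.188 0.189 0.19  0.19  0.192 0.192]
183 211 1 68
0.1560370464295832 [209.06256178  75.60241555]
0.1670370464295832 [208.38353541  72.4075237 ]
0.1910370464295832 [206.86787736  65.27619017]
top 1433 [0.182 0.187 0.187 0.188 0.189 0.19  0.191 0.192]
```

Both fixed cameras agree: the real tips sit about 21 mm behind the reported TCP. So tip z ≈ TCP z + 0.021 when shut, and I'll use that from here on. Grasping again, lower and by feel.

Emit:
apply_moves(motion=[[0.7,0,0,0,0],[0.7,0,0,4,0],[0.7,0,0,5,0],[0.7,0,0,4,0],[0.7,0,-0.1,2,0],[0.7,0,-0.1,1.3,0],[0.7,0,0,0,0],[0.7,0,0,0,0]])

```text
clock: 13.28
eef_pos: [0.4603, -0.3996, 0.0019]
tcp_rot: [2.999, -0.93, 0.005]
wrist_force: [-1.0, -0.2, 0.6]
gripper_width: 0.0598
finger_force: 0.0
```

Emit:
apply_moves(motion=[[0.7,0,0,0.5,0],[0.7,0,0,0.5,0],[0.7,0,0,0.3,0],[0.7,0,0,0,0]])

```text
clock: 13.78
eef_pos: [0.4591, -0.3983, -0.0135]
tcp_rot: [-3.0, 0.93, 0.001]
wrist_force: [0.7, 0.2, -0.0]
gripper_width: 0.0602
finger_force: 0.0
```

Emit:
apply_moves(motion=[[0.7,0,0,0.3,0],[0.7,0,0,0.2,0],[0,0,0,0,0],[0,0,0,0,0],[0,0,0,0,0],[0,0,0,0,0],[0,0,0,0,0]], force=40)

```text
clock: 14.65
eef_pos: [0.4599, -0.3991, -0.0171]
tcp_rot: [3.0, -0.93, 0.003]
wrist_force: [0.1, 0.5, 4.8]
gripper_width: 0.0233
finger_force: 41.5
```

Gripped: width 23 mm, 41 N. Lifting, turning and moving over the drawer, and measuring the compartment from the earlier top view.

Emit:
apply_moves(motion=[[0,0,0,-1,0],[0,0,0,-4,0],[0,0,0,-6,0],[0,0,0,-5,-0.15],[0,0,0,0,-0.15],[0,0,0,0,-0.15],[0,0,0,0,-0.15],[0,0,-3,0,0]])

```text
clock: 15.65
eef_pos: [0.4585, -0.369, 0.1408]
tcp_rot: [-3.14, 0.004, 0.003]
wrist_force: [0.4, 1.1, -1.4]
gripper_width: 0.0232
finger_force: 40.4
```

Emit:
apply_moves(motion=[[0,1,-5,0,0],[0,1,-5,0,0],[0,1,-5,0,0],[0,1,-5,0,0],[0,0,-3,0,0],[0,0,0,0,0],[0,0,0,0,0]])

```text
clock: 16.52
eef_pos: [0.4993, -0.139, 0.1416]
tcp_rot: [3.141, -0.002, -0.002]
wrist_force: [0.4, -0.4, -0.9]
gripper_width: 0.0232
finger_force: 40.4
```

Run:
```python
from cell import ctrl
from h import *
s=ctrl.observe()
print(s["finger_force"])
c,p=wrist(ctrl,"w4")
t=dict(np.load("top1.npz"));Q=cloud(t)
for n,P in(("top1",Q),("w4",p)):
    for x in(.52,.54,.56):
        m=(abs(P[...,0]-x)<.006)&(P[...,1]>-.245)&(P[...,1]<-.02)&(P[...,2]<.08)
        q=P[m];out=[]
        for y in np.arange(-.24,-.02,.006):
            k=q[abs(q[:,1]-y)<.003]
            out.append(int(1000*np.median(k[:,2])) if len(k) else -1)
        print(n,x,out)
    m=(abs(P[...,1]+.1)<.04)&(P[...,2]>.055)&(P[...,2]<.072)&(P[...,0]>.4)&(P[...,0]<.53);print("front",np.percentile(P[m][:,0],[1,50,99]) if m.any() else 0)
    m=(abs(P[...,1]+.05)<.03)&(P[...,2]>.055)&(P[...,2]<.072)&(P[...,0]>.53)&(P[...,0]<.7);print("cab",np.percentile(P[m][:,0],[1]) if m.any() else 0)
```

```text
40.37250101566315
{'clock': 16.525, 'eef_pos': [0.4993, -0.139, 0.1416], 'wrist_force': [0.3892, -0.4225, -0.854], 'gripper_width': 0.0232} yaw -0.0012
top1 0.52 [0, 0, -1, 45, 25, 16, 16, 36, 17, 17, 15, 13, 22, 17, 15, 14, 14, 15, 14, 15, 14, 14, 14, 15, 14, 14, 15, 14, 12, 14, 14, 16, 30, 28, 0, -1, 0]
top1 0.54 [-1, 1, -1, 46, 35, 37, 38, 39, 38, 38, 39, 37, 34, 26, 15, 15, 12, 14, 14, 13, 15, 13, 15, 14, 15, 14, 14, 14, 14, 15, 14, 15, 31, 45, 0, 0, 0]
top1 0.56 [0, -2, -1, 46, 22, 15, 16, 36, 36, 35, 15, 16, 33, 21, 14, 15, 13, 14, 15, 14, 14, 13, 14, 15, 14, 15, 14, 15, 13, 14, 14, 16, 16, 43, 1, 0, 0]
front [0.48129457 0.48842914 0.49609463]
cab [0.60263441]
w4 0.52 [0, 0, -1, 45, 35, 14, 38, 38, 38, 38, 37, 14, 14, 31, 14, 14, 14, 14, 14, 14, 14, 14, 14, 14, 14, 14, 14, 14, 14, 14, 14, 14, 24, 45, -1, -1, 0]
w4 0.54 [0, 0, -1, 45, 41, 38, 38, 38, 39, 38, 39, 38, 15, 33, 14, 14, 14, 14, 14, 14, 14, 14, 14, 14, 14, 14, 14, 14, 14, 14, 14, 14, 25, 45, -1, -1, 0]
w4 0.56 [0, 0, -1, 45, 33, 14, 14, 15, 15, 15, 15, 14, 15, 28, 14, 14, 14, 14, 14, 14, 14, 14, 14, 14, 14, 14, 14, 14, 14, 14, 14, 14, 25, 45, -1, -1, 0]
front [0.4805202  0.48902484 0.4956101 ]
cab [0.60142884]
```

View pics/w4.png

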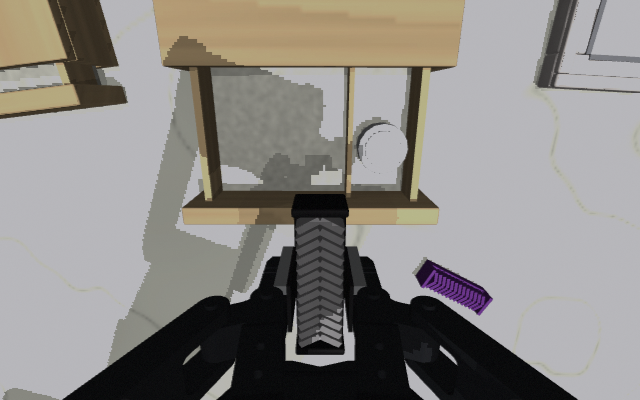

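The compartment floor spans y -0.157 to -0.045 and x 0.496 to 0.601, at z≈0.014. The cartridge is held straight at (320,275). Target TCP is (0.548,-0.101).

Emit:
apply_moves(motion=[[0,2.5,-1.9,0,0],[0,2.4,-1.9,0,0],[0,0,0,3,0],[0,0,0,4,0],[0,0,0,3,0],[0,0,0,1.5,0],[0,0,0,0,0],[0,0,0,0,0]])

```text
clock: 17.58
eef_pos: [0.5499, -0.1014, 0.0286]
tcp_rot: [3.141, -0.003, 0.004]
wrist_force: [-0.8, -0.7, -1.1]
gripper_width: 0.0232
finger_force: 40.4
```

Emit:
apply_moves(motion=[[0,0,0,0.6,0],[0,0,0,0.5,0],[0,0,0,0.5,0],[0,0,0,0.3,0],[0,0,0,0,0],[0,0,0,0,0]])

```text
clock: 18.32
eef_pos: [0.5488, -0.1007, 0.0081]
tcp_rot: [3.141, -0.002, 0.0]
wrist_force: [1.1, 0.1, -0.8]
gripper_width: 0.0235
finger_force: 40.4
```

Emit:
apply_moves(motion=[[0,0,0,0.3,0],[0,0,0,0.3,0],[0,0,0,0,0],[0,0,0,0,0]])

```text
clock: 18.82
eef_pos: [0.5487, -0.1007, 0.002]
tcp_rot: [3.142, -0.002, -0.0]
wrist_force: [0.4, -0.5, -0.5]
gripper_width: 0.0233
finger_force: 40.4
```

Emit:
apply_moves(motion=[[0,0,0,0.2,0],[0,0,0,0,0],[0,0,0,0,0]])

```text
clock: 19.2
eef_pos: [0.5487, -0.1006, 0.0]
tcp_rot: [3.142, -0.002, -0.0]
wrist_force: [-0.3, -0.1, -1.5]
gripper_width: 0.0238
finger_force: 40.4
```

Emit:
apply_moves(motion=[[0,0,0,0.1,0],[0,0,0,0,0],[0,0,0,0,0]])

```text
clock: 19.58
eef_pos: [0.5487, -0.1007, -0.001]
tcp_rot: [3.141, -0.002, 0.0]
wrist_force: [0.2, -0.8, -0.9]
gripper_width: 0.0234
finger_force: 40.4
```

Emit:
apply_moves(motion=[[0,0,0,0.1,0],[0,0,0,0,0],[0,0,0,0,0]])

```text
clock: 19.95
eef_pos: [0.5487, -0.1007, -0.002]
tcp_rot: [3.142, -0.002, -0.0]
wrist_force: [1.0, 0.2, -1.5]
gripper_width: 0.0234
finger_force: 40.4
```

Emit:
apply_moves(motion=[[0,0,0,0.1,0],[0,0,0,0,0],[0,0,0,0,0]])

```text
clock: 20.32
eef_pos: [0.5488, -0.1007, -0.0021]
tcp_rot: [3.141, -0.002, 0.001]
wrist_force: [-2.4, 0.6, 6.8]
gripper_width: 0.0233
finger_force: 41.5
```

Emit:
apply_moves(motion=[[0,0,0,0.1,0],[0,0,0,0,0],[0,0,0,0,0]])

```text
clock: 20.7
eef_pos: [0.5494, -0.1007, -0.0021]
tcp_rot: [3.141, -0.002, 0.003]
wrist_force: [-4.0, 1.5, 8.0]
gripper_width: 0.0232
finger_force: 42.4
```

The cartridge is on the floor (contact at TCP z -0.002). Easing off, opening part way and lifting out.

Emit:
apply_moves(motion=[[0,0,0,-0.1,0],[0.5,0,0,0,0],[0.5,0,0,0,0],[0.5,0,0,0,0],[0.5,0,0,-1,0],[0.5,0,0,-3,0],[0.5,0,0,-5,0],[0.5,0,0,-4,0]])

```text
clock: 21.7
eef_pos: [0.5492, -0.1008, 0.1298]
tcp_rot: [3.141, -0.002, 0.004]
wrist_force: [0.1, -0.8, 0.1]
gripper_width: 0.0426
finger_force: 0.0
```

Emit:
apply_moves(motion=[[0,-5,0.5,0,0],[0,-5.5,1,0,0],[0,-4,1,0,0],[0,0,0.5,0,0],[0,0,0,0,0],[0,0,0,0,0]])

```text
clock: 22.45
eef_pos: [0.4047, -0.1305, 0.1274]
tcp_rot: [3.142, -0.001, 0.001]
wrist_force: [-0.1, 0.4, 0.7]
gripper_width: -0.0005
finger_force: 0.0
```

Run:
```python
from cell import ctrl
from h import *
c,P=wrist(ctrl,"w5")
m=(P[...,2]>.03)&(P[...,2]<.042)&(abs(P[...,0]-.55)<.05)&(P[...,1]>-.15)&(P[...,1]<-.055)
k=max(cv2.findContours(m.astype(np.uint8),0,1)[0],key=len).reshape(-1,2);q=P[k[:,1],k[:,0]]
print(cv2.minAreaRect((q[:,:2]*1000).astype(np.float32)),np.percentile(P[m][:,2],[5,50,95]))
m=(abs(P[...,1]+.13)<.08)&(P[...,2]>.055)&(P[...,2]<.072)&(P[...,0]>.4)&(P[...,0]<.53);print("front",np.percentile(P[m][:,0],[1,50,99]))
```

```text
{'clock': 22.45, 'eef_pos': [0.4047, -0.1305, 0.1274], 'wrist_force': [-0.1157, 0.4065, 0.7228], 'gripper_width': -0.0005} yaw -0.0007
((531.0322265625, -99.80805206298828), (40.2779655456543, 23.54934310913086), 0.8811773657798767) [0.03167457 0.03547096 0.03697145]
front [0.48058587 0.48781259 0.49487238]
```

View pics/w5.png

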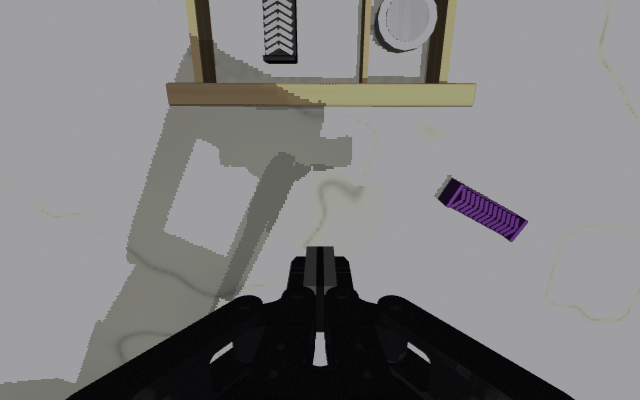

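The cartridge lies flat in the larger compartment at (280,30), and the drawer is still fully out. Lowering in front and easing it shut.

Emit:
apply_moves(motion=[[0,0,0,4,0],[0,0,0,5,0],[0,0,0,3.2,0],[0,2,0,0,0],[0,2,0,0,0],[0,1.3,0,0,0],[0,0.4,0,0,0],[0,0,0,0,0]])

```text
clock: 23.5
eef_pos: [0.4606, -0.1304, 0.0049]
tcp_rot: [-3.142, 0.001, 0.001]
wrist_force: [-0.3, -0.4, -0.3]
gripper_width: 0.0003
finger_force: 0.0
```

Emit:
apply_moves(motion=[[0,0.2,0,0,0],[0,0.2,0,0,0],[0,0.2,0,0,0],[0,0.2,0,0,0],[0,0.2,0,0,0],[0,0.2,0,0,0]])

```text
clock: 24.25
eef_pos: [0.472, -0.1306, 0.0048]
tcp_rot: [-3.142, 0.002, 0.002]
wrist_force: [-5.1, 0.5, 2.1]
gripper_width: -0.0001
finger_force: 0.0
```

Emit:
apply_moves(motion=[[0,0.3,0,0,0],[0,0.4,0,0,0],[0,0.4,0,0,0],[0,0.4,0,0,0],[0,0.4,0,0,0],[0,0.4,0,0,0],[0,0.4,0,0,0],[0,0.4,0,0,0]])

```text
clock: 25.25
eef_pos: [0.5031, -0.1306, 0.0048]
tcp_rot: [3.142, -0.002, -0.003]
wrist_force: [-5.9, -0.7, 2.1]
gripper_width: -0.0002
finger_force: 0.0
```

Emit:
apply_moves(motion=[[0,0.4,0,0,0],[0,0.4,0,0,0],[0,0.4,0,0,0],[0,0.4,0,0,0],[0,0.4,0,0,0],[0,0.4,0,0,0],[0,0.4,0,0,0],[0,0.4,0,0,0]])

```text
clock: 26.25
eef_pos: [0.5349, -0.1307, 0.0048]
tcp_rot: [3.142, -0.002, -0.004]
wrist_force: [-7.3, -0.1, 1.8]
gripper_width: 0.0
finger_force: 0.0
```

Emit:
apply_moves(motion=[[0,0.4,0,0,0],[0,0.4,0,0,0],[0,0.3,0,0,0],[0,0.3,0,0,0],[0,0.2,0,0,0],[0,0.2,0,0,0],[0,0.2,0,0,0],[0,0.2,0,0,0]])

```text
clock: 27.25
eef_pos: [0.5568, -0.1307, 0.0048]
tcp_rot: [3.142, -0.002, -0.004]
wrist_force: [-5.9, -0.7, 4.2]
gripper_width: -0.0001
finger_force: 0.0
```

Emit:
apply_moves(motion=[[0,0.2,0,0,0],[0,0.2,0,0,0],[0,0.2,0,0,0],[0,0.1,0,0,0],[0,0.1,0,0,0],[0,0.1,0,0,0],[0,0,0,0,0]])

```text
clock: 28.12
eef_pos: [0.5661, -0.1308, 0.0048]
tcp_rot: [3.141, -0.002, -0.003]
wrist_force: [-5.9, -1.4, 2.5]
gripper_width: -0.0003
finger_force: 0.0
```

Emit:
apply_moves(motion=[[0,0.1,0,0,0],[0,0.1,0,0,0],[0,0.1,0,0,0],[0,0,0,0,0]])

```text
clock: 28.62
eef_pos: [0.569, -0.1308, 0.0048]
tcp_rot: [3.142, -0.002, -0.003]
wrist_force: [-6.0, -0.7, 3.0]
gripper_width: 0.0001
finger_force: 0.0
```

Emit:
apply_moves(motion=[[0,0.1,0,0,0],[0,0,0,0,0]])

```text
clock: 28.88
eef_pos: [0.5697, -0.1308, 0.0048]
tcp_rot: [3.142, -0.002, -0.004]
wrist_force: [-7.7, -0.7, 3.0]
gripper_width: 0.0001
finger_force: 0.0
```

Emit:
apply_moves(motion=[[0,0.05,0,0,0],[0,0,0,0,0]])

```text
clock: 29.12
eef_pos: [0.5697, -0.1308, 0.0048]
tcp_rot: [3.142, -0.002, -0.006]
wrist_force: [-9.4, -1.1, 3.9]
gripper_width: -0.0
finger_force: 0.0
```

Emit:
apply_moves(motion=[[0,0.05,0,0,0],[0,0,0,0,0]])

```text
clock: 29.38
eef_pos: [0.5697, -0.1308, 0.0048]
tcp_rot: [-3.141, 0.002, 0.008]
wrist_force: [-10.4, -1.0, 5.3]
gripper_width: -0.0003
finger_force: 0.0
```

Emit:
apply_moves(motion=[[0,0.03,0,0,0],[0,0,0,0,0]])

```text
clock: 29.62
eef_pos: [0.5697, -0.1308, 0.0048]
tcp_rot: [-3.141, 0.002, 0.008]
wrist_force: [-9.4, -0.4, 5.2]
gripper_width: 0.0
finger_force: 0.0
```

It has bottomed at x=0.5697 with about 10 N. Letting go gently, then checking.

Emit:
apply_moves(motion=[[0,-0.4,0,0,0],[0,-0.4,0,0,0],[0,-0.6,0,0,0],[0,-1,0,0,0],[0,-3,0,0,0],[0,-5,0,0,0],[0,-5,0,-3,0],[0,0,0,-6,0]])

```text
clock: 30.62
eef_pos: [0.409, -0.1269, 0.0885]
tcp_rot: [-3.134, 0.004, 0.024]
wrist_force: [1.7, 0.0, 0.1]
gripper_width: -0.0
finger_force: 0.0
```

Emit:
apply_moves(motion=[[0,0,0,-6,0],[0,0,0,0,0],[0,0,0,0,0],[0,0,0,0,0],[0,0,0,0,0],[0,0,0,0,0],[0,0,0,0,0],[0,0,0,0,0]])

```text
clock: 31.62
eef_pos: [0.418, -0.1305, 0.1549]
tcp_rot: [3.142, -0.002, -0.0]
wrist_force: [0.4, -0.2, -0.1]
gripper_width: -0.0
finger_force: 0.0
```

Emit:
apply_moves(motion=[[0,0,0,0,0],[0,0,0,0,0],[0,0,0,0,0],[0,0,0,0,0],[0,0,0,0,0],[0,0,0,0,0],[0,0,0,0,0],[0,0,0,0,0]])

```text
clock: 32.62
eef_pos: [0.4179, -0.1305, 0.155]
tcp_rot: [3.142, -0.002, -0.0]
wrist_force: [1.0, 0.4, -0.5]
gripper_width: -0.0001
finger_force: 0.0
```

Run:
```python
from cell import ctrl
from h import *
c,P=wrist(ctrl,"w6")
m=(abs(P[...,1]+.13)<.08)&(P[...,2]>.055)&(P[...,2]<.072)&(P[...,0]>.4)&(P[...,0]<.585);print("front",np.percentile(P[m][:,0],[1,50,99]))
t=ctrl.capture("top");cv2.imwrite("pics/t6.png",cv2.convertScaleAbs(cv2.resize(t["img"][80:320,120:520],(800,480)),alpha=1.5))
```

```text
{'clock': 32.625, 'eef_pos': [0.4179, -0.1305, 0.155], 'wrist_force': [0.966, 0.4198, -0.5027], 'gripper_width': -0.0001} yaw -0.0012Traceback (most recent call last):
  File "<stdin>", line 4, in <module>
    return _quantile_unchecked(
        a, q, axis, out, overwrite_input, method, keepdims, weights)
    return _ureduce(a,
                    func=_quantile_ureduce_func,
    ...<5 lines>...
                    overwrite_input=overwrite_input,
                    method=method)
    r = func(a, **kwargs)
    result = _quantile(arr,
                       quantiles=q,
    ...<2 lines>...
                       out=out,
                       weights=wgt)
    slices_having_nans = np.isnan(arr[-1, ...])
                                  ~~~^^^^^^^^^
IndexError: index -1 is out of bounds for axis 0 with size 0
```

Run:
```python
from cell import ctrl
from h import *
t=ctrl.capture("top");cv2.imwrite("pics/t6.png",cv2.convertScaleAbs(cv2.resize(t["img"][80:320,120:520],(800,480)),alpha=1.5))
for n,c in(("before",dict(np.load("top0.npz"))),("now",t)):
    P=cloud(c);m=(abs(P[...,1]+.13)<.09)&(P[...,2]>.055)&(P[...,2]<.072)&(P[...,0]>.46)&(P[...,0]<.63);print(n,np.percentile(P[m][:,0],[1,5,20]))
```

```text
before [0.57050461 0.57182539 0.57823446]
now [0.5706254  0.57182408 0.5781604 ]
```

View pics/t6.png

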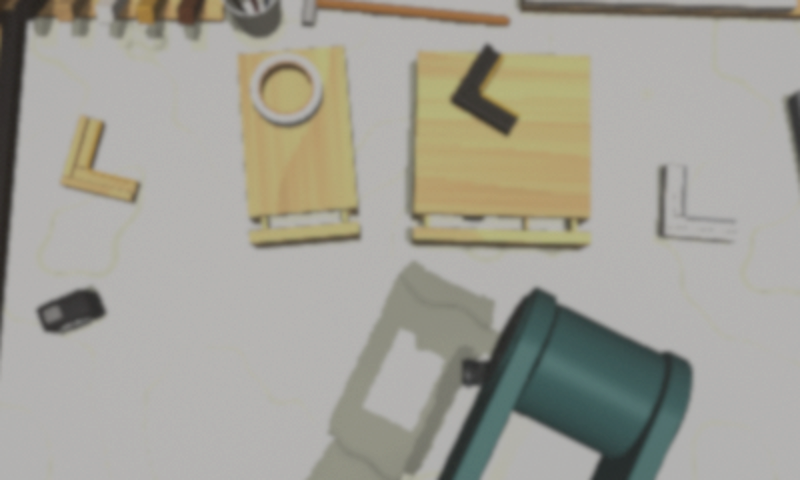

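The wide drawer is back at its shut position (500,237), matching the start to 0.1 mm and still shut 3 s after letting go. Everything else is where it was, so I'm handing in.

```bash
python3 -c "
from cell import ctrl
print(ctrl.close_job())"
```

```text
the job is handed in; nothing more can be done
None
```

The V-nail cartridge lies flat in the wide drawer's larger compartment and the drawer is pressed shut and latched; the highest press force I read was about 10 N, the other drawer and the things on the counter were left as they were, and the job is handed in at about 33 s.

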